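# Check the gap under a bridge bar with a taper blade

### The job

Lay the steel bar flat across the two posts of the checking stand so that it rests in both notches, about centred end to end, and let go of it. Then take the taper blade by its upright grip and slide it in level from the stand's robot side, thin end first, under the middle of the bar and on top of the small spring plate, until it drags snugly between the two: touching the bar and pressing the plate down a millimetre or two, without lifting the bar. Finish while still holding the blade there, and leave the things around the work where they are.

Things in the scene. Friction and masses are not known exactly. Their poses are not given: they have to be found in the camera images.
- stand: Aluminium checking stand, fixed to the table, place and yaw differ each time. Base 80 (x) x 200 (y) x 10 mm; origin at the centre of its underside, on the table. Two posts 44 (x) x 30 (y) mm at y = -75 and +75 mm, each with a notch for the bar. The blade goes in along the stand's +x, from its -x side, which faces the robot.
- seat (a point): Point midway between the posts at the height of the notch floors, 45 mm above the table, axes as the stand. The notches run along y, open at both ends, 32 mm wide between cheeks (x = -16 to +16 mm) that rise 6 mm straight up and then flare outward, up to 57 mm above the table.
- pad_top (a point): Centre of the top face of the spring plate, a 30 (x) x 36 (y) x 4 mm steel plate halfway between the posts. Unpressed it stands level, 38 to 39.5 mm above the table (set anew each time), so the gap below a seated bar is 7 to 5.5 mm.
- pad (a joint): How far the spring plate is pressed straight down, in m: 0 unpressed, 0.004 at its stop. Spring 2 N per mm plus 0.5 N of preload.
- bar: Loose plain steel bar, 28 (x) x 190 (y) x 16 mm, 0.7 kg, lying flat on the table at the start. Origin at the centre of its underside; y along its length, z up. Its two ends are alike.
- blade: Loose steel taper blade (wedge feeler), about 0.12 kg, 18 mm wide (y), lying on its flat underside. Origin on the underside below the middle of the grip; x points to the thin tip. Upright black grip 40 (x) x 12 (y) mm, from 10 to 46 mm above the underside: take it across its 12 mm width, fingertips 11 mm or more above the underside, to clear the 18 mm wide blade.
- blade_tip (a point): Middle of the blade's thin tip, at the underside, x = +125 mm in the blade's frame. The top rises evenly from 2.5 mm thick at the tip to 10 mm thick 90 mm behind it, and stays 10 mm thick to the rear end 150 mm behind the tip.
- oil_bottle: Bystander: standing plastic oil bottle with a pointed red cap, 34 mm across, 94 mm tall; origin under its centre. Leave it.
- nozzle_box: Bystander: small open black box of brass nozzles, 52 x 75 x 12 mm; origin under its centre. Leave it.
- tape_roll: Bystander: roll of masking tape lying flat, 103 mm across, 25 mm high; origin under its centre. Leave it.
- sanding_block: Bystander: grey sanding block, 45 x 68 x 24 mm; origin under its centre. Leave it.

How it is judged:
On the way, in this order (a step that is already met when the one before it is completed fails the run):
1. the bar rests in both notches and the fingers have let go of it (z of bar in the frame of stand between 0.0435 and 0.0465 m and x of bar in the frame of stand between -0.006 and 0.006 m and y of bar in the frame of stand between -0.018 and 0.018 m and angle between the y axis of bar and the y axis of stand, either way round below 0.08 rad and angle between bar's own z axis and vertical below 0.03 rad and contact force between the fingers and bar below 0.1 N), for 0.2 s.
2. the blade, held in the fingers, has its tip under the seated bar, over the spring plate (z of bar in the frame of stand between 0.0435 and 0.0465 m and x of bar in the frame of stand between -0.006 and 0.006 m and y of bar in the frame of stand between -0.018 and 0.018 m and angle between the y axis of bar and the y axis of stand, either way round below 0.08 rad and angle between bar's own z axis and vertical below 0.03 rad and x of blade_tip in the frame of stand above 0.016 m and y of blade_tip in the frame of stand between -0.022 and 0.022 m and z of blade_tip in the frame of stand between 0.03 and 0.045 m and angle between the x axis of blade and the x axis of stand, either way round below 0.2 rad and contact force between the fingers and blade above 2 N), for 0.1 s.
At the end, for the whole second after the job is handed in: Bar in both notches (1.5 mm high, 6 across, 18 along, 0.08 rad), untouched. Blade held (>2 N), still, level to 0.08 rad, square to 0.2 rad, tip 16 mm or more past the stand's middle and 22 mm or less sideways; presses bar >0.6 N, plate down 0.6-2.7 mm, clear of the stand's frame (all of step 2 and angle between blade's own z axis and vertical below 0.08 rad and value of joint pad between 0.0006 and 0.0027 m and contact force between blade and bar above 0.6 N and contact force between the arm and bar below 0.1 N and contact force between blade and stand below 0.3 N and linear speed of blade below 0.01 m/s); the arm keeps its last pose, push and grip.
It fails at once if the oil bottle is moved more than 25 mm (distance of oil_bottle from where it was at the start of the episode above 0.025 m).
It fails at once if the nozzle box is moved more than 25 mm (distance of nozzle_box from where it was at the start of the episode above 0.025 m).
It fails at once if the tape roll is moved more than 25 mm (distance of tape_roll from where it was at the start of the episode above 0.025 m).
It fails at once if the sanding block is moved more than 25 mm (distance of sanding_block from where it was at the start of the episode above 0.025 m).
It fails at once if the blade is rammed against bar or stand (over 25 N) (contact force between blade and bar above 25 N or contact force between blade and stand above 25 N).
It also fails if it takes over 70 s, if anything falls off the work surface, if the arm or the gripper's body presses on something with over 40 N, if the wrist force passes 120 N, or if a joint passes its speed limit or range.

### The arm

A 6-joint arm with a two-finger parallel gripper is mounted at the origin on a cart in front of the work surface, level with it; the furniture and walls round the work are solid. World frame = base frame: x ahead of the robot, y to its left, z up, the work surface at z = 0. Lengths are in m, angles in rad, forces in N, time in s.
With the tool pointing down it reaches from about 0.3 to 0.875 m from the base axis. Payload 6.4 kg.
Tool frame: the origin (TCP) lies on the centre line of the jaws, within the pads' length; the fingertips stand 25 mm ahead of it and the grasp point (between the pads) lies 6 mm ahead of it; z points along the fingers, y is the line along which they close (so a half turn about z gives the same grasp; the last joint's range is limited). The gripper opens to 85 mm and grips with 20 to 120 N. Pads are 22 mm wide; open, the fingers measure 114 mm over their backs; the gripper's body (76 mm by 85 mm) begins 54 mm behind the grasp point. The pads swing forward as they close: fully open they stand 13 mm farther back than shut.
Start: joints at [-1.533, 0.181, 1.607, -0, 1.354, -0.206], TCP at [0.139, -0.558, 0.256] pointing down, gripper open.
Joint ranges: [-2.99, 2.99], [-0.89, 2.07], [0.3, 2.58], [-1.14, 4.28], [0, 2.63], [-3.12, 3.12]. Speed limits (rad/s): [2.57, 2.57, 3.01, 3.14, 3.14, 3.14].

### API

Orientations are given as a unit quaternion [w, x, y, z].
In Python, from bench import get_obs, camera, hand_in, spot_in gives the robot as it stands.
- The arm moves only by the shell command python3 -m jog 'ROWS'. ROWS is JSON, one flat list of numbers, 7 for each row, row after row: the shift along the tool's x, y, z in m, then the turn, a rotation vector about the tool's x, y, z in rad, then the closure, from 0 (fully open) to 1 (shut). A call has 1 to 20 rows; each row is the pose to reach, as a shift and turn from the pose commanded when the call began, along the tool's axes at that moment; what a row does not reach only later rows make up. A row lasts 1/8 s, in which the tool goes at most 62.5 mm and 10.7 degrees, less where a joint would pass 70% of its speed; a pose out of reach is approached as far as the arm can. A call with a gripper value outside its range is refused whole. The fingers move at their own pace and stop on an object; the grip force is fixed at half the most. Time passes only in rows, so rows that repeat a pose let the fingers close. It gives the time, the measured TCP pose, the force, the opening and the grip force at its end, in the units of the state.
- get_obs(): the state, without advancing time (a new reading comes with each control period).
- camera(name): name is "scene" or "top"; returns a dict with "frame" (384x512x3 uint8, red, green, blue), "mtx" (3x3 intrinsics, pixels), "extrinsics" (4x4, takes a point from camera to world coordinates). Camera axes: x right, y up, looking along -z (the intrinsics and any distortion apply to the point x, -y, -z); pixel columns grow to the right and rows downward; lengths in m; the calibration is good to about 2 mm. A picture is of the moment at which its call begins. There is no depth.
- hand_in(): hands the job in; it is judged then, once.
Trained networks look in a picture, given as the dict that the camera call returned (one of the last four; its "shot" number tells which), for a name from the list of things; names that differ only in an ending like _2 or _b are one class to them, and where a whole thing is asked for, a point or a joint stands for the part that bears it (a point fixed in the world has none). Each returns a list of dicts, best first, with "confidence" (0 to 1); they miss things now and then, are a little off and sometimes report something else, mostly with a low value. They report only what shows in the picture. A call takes as long as a camera call.
- spot_in(picture, name): "xyz" ([x, y, z] in m, in world coordinates, good to about 4 mm: the middle of the surface that is visible of it).
The state is a dict: "time_s": time; "q": joint angles; "dq": joint speeds; "joint_efforts": joint torques, N m; "eef_pos": TCP position; "eef_rot": TCP orientation; "wrist_force": force on the tool from outside, world axes, zero at the start; "torque": the same for the moment, N m; "opening": opening from 0.0 (shut) to 1.0 (fully open); "grasp_force": force on a finger pad.
Only numpy, scipy, OpenCV 4.12 (cv2) and the standard library are available. Lean on these libraries where they do the work, as an engineer would, in place of code of your own. Each camera call takes 0.05 s, during which the arm holds its last target. There are 200 camera calls.

## Working session

There is one attempt and no reset: what is moved stays moved. The work goes in short steps, Python scripts to look and compute and a shell command to move; the robot and the scene stay as the last step left them, time stands still between calls to the robot, and variables do not carry over. Pictures are saved under pics/ and viewed, at most 10 in all, crops included, and the job is handed in when it is done.

```bash
ls; mkdir -p pics
python3 - <<'E'
from bench import *
import cv2,numpy as np
for n in("scene","top"):
    p=camera(n); cv2.imwrite(f"pics/{n}0.png",p["frame"][:,:,::-1]); np.savez(f"{n}0.npz",f=p["frame"],K=p["mtx"],E=p["extrinsics"])
    print(n,p["mtx"].round(1).tolist(),p["extrinsics"].round(3).tolist(),[k for k in p])
    for o in("stand","bar","blade","blade_tip","pad_top","oil_bottle","nozzle_box","tape_roll","sanding_block"):
        print(o,[(np.round(d["xyz"],3).tolist(),round(d["confidence"],2)) for d in spot_in(p,o)][:3])
print(get_obs())
E
```

```text
pics
scene [[359.8, 0.0, 255.9], [0.0, 359.8, 184.1], [0.0, 0.0, 1.0]] [[-0.593, 0.609, -0.527, 0.099], [-0.805, -0.434, 0.404, 0.732], [0.017, 0.664, 0.748, 0.698], [0.0, 0.0, 0.0, 1.0]] ['frame', 'mtx', 'extrinsics', 'shot']
stand [([0.563, 0.281, 0.012], 0.72)]
bar [([0.519, 0.455, 0.016], 0.82), ([0.387, 0.29, 0.01], 0.31)]
blade [([0.383, 0.292, 0.006], 0.74)]
blade_tip []
pad_top []
oil_bottle [([0.722, 0.352, 0.046], 0.59)]
nozzle_box [([0.73, 0.176, 0.008], 0.75)]
tape_roll [([0.337, 0.481, 0.022], 0.68)]
sanding_block [([0.445, 0.607, 0.022], 0.94)]
top [[394.6, 0.0, 255.3], [0.0, 394.6, 188.4], [0.0, 0.0, 1.0]] [[0.024, 0.993, -0.117, 0.457], [-1.0, 0.023, -0.013, 0.382], [-0.01, 0.117, 0.993, 0.913], [0.0, 0.0, 0.0, 1.0]] ['frame', 'mtx', 'extrinsics', 'shot']
stand [([0.571, 0.266, 0.01], 0.64), ([0.572, 0.268, 0.04], 0.6), ([0.34, 0.477, 0.021], 0.44)]
bar [([0.53, 0.448, 0.018], 0.79)]
blade [([0.387, 0.297, 0.008], 0.74)]
blade_tip [([0.392, 0.293, 0.007], 0.76), ([0.571, 0.267, 0.009], 0.57), ([0.572, 0.271, 0.042], 0.21)]
pad_top [([0.572, 0.27, 0.04], 0.45)]
oil_bot
[... 212 characters left out ...]
'q': array([-1.53328824e+00,  1.80814486e-01,  1.60700385e+00,  2.36001887e-05,
        1.35380649e+00, -2.06323242e-01]), 'dq': array([ 1.00932860e-03, -9.00133296e-04,  1.93317071e-05,  4.29154706e-04,
        1.00016623e-04, -3.53069377e-04]), 'joint_efforts': array([-3.65507431e-04, -4.44853592e+01, -3.51685596e+01, -2.66469078e-04,
        7.13860773e-04,  1.49480292e-05]), 'eef_pos': array([ 0.13882903, -0.5580002 ,  0.25627844]), 'eef_rot': array([-1.50577759e-05,  9.92577795e-01,  1.21611353e-01,  1.28385300e-05]), 'wrist_force': array([ 0.25888439, -0.76558025, -0.71934918]), 'torque': array([ 0.0021651 ,  0.0146683 , -0.04078847]), 'grasp_force': 0.0, 'opening': 1.0033284528788602}
```

Run:
```python
import cv2
for n in("scene","top"):
    cv2.imwrite(f"pics/{n}0b.png",cv2.resize(cv2.imread(f"pics/{n}0.png"),(800,600),interpolation=cv2.INTER_CUBIC))
```

```text
(no output)
```

View pics/top0b.png

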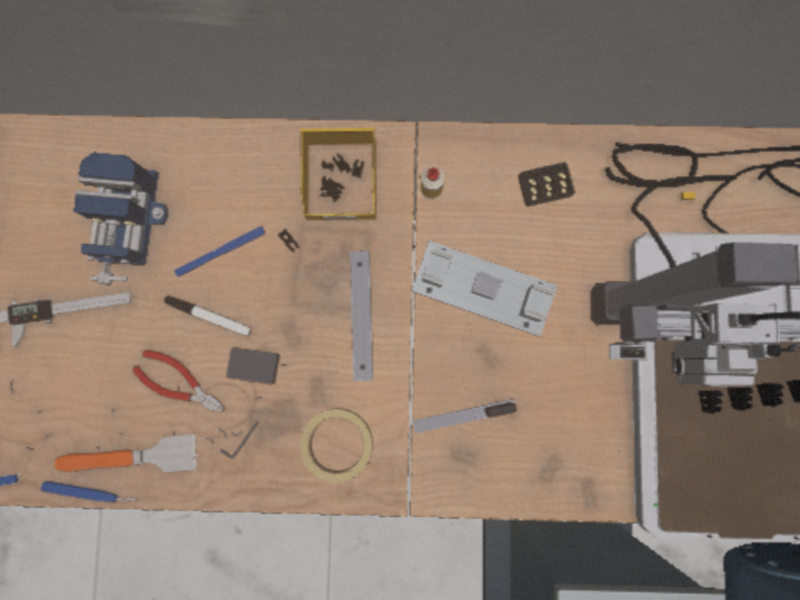

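View pics/scene0b.png

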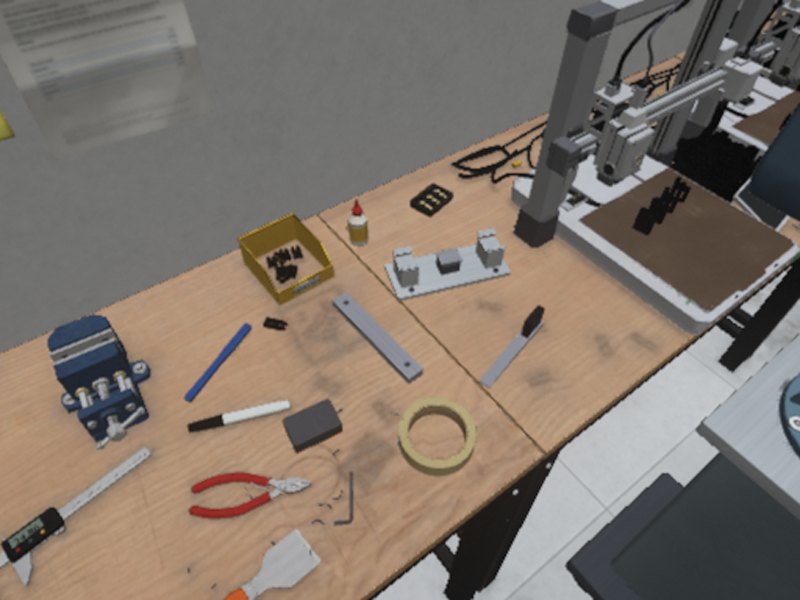

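The top view shows the bar at (365,315) lying along world x and the stand at (485,287), turned about -20°. The blade runs from its tip (415,428) to its grip (515,408). A printer with a tall column, base near (605,305), stands right of the stand and needs a retracted, high transit. Next I'll get exact poses from the contours.

```bash
cat > h.py <<'E'
import numpy as np,cv2
def load(n):
    d=np.load(n+".npz"); return d["f"],d["K"],d["E"]
def toworld(px,z,K,E):
    px=np.atleast_2d(px).astype(float); c=np.c_[(px[:,0]-K[0,2])/K[0,0],-(px[:,1]-K[1,2])/K[1,1],-np.ones(len(px))]
    r=c@E[:3,:3].T; t=(z-E[2,3])/r[:,2]; return E[:3,3]+r*t[:,None]
def topix(P,K,E):
    c=(np.atleast_2d(P)-E[:3,3])@E[:3,:3]; return np.c_[K[0,0]*c[:,0]/-c[:,2]+K[0,2],-K[1,1]*c[:,1]/-c[:,2]+K[1,2]]
def box(f,K,E,z,seed,mask):
    n,l,s,_=cv2.connectedComponentsWithStats(mask.astype(np.uint8),connectivity=4)
    i=l[seed[1],seed[0]]; m=(l==i)&(i>0)
    ys,xs=np.nonzero(m); w=toworld(np.c_[xs,ys]+0.,z,K,E)[:,:2]
    return s[i],cv2.minAreaRect((w*1000).astype(np.float32)),m
def boxp(f,K,E,z,p,mask):
    return box(f,K,E,z,topix([[*p,z]],K,E)[0].round().astype(int),mask)
E
python3 - <<'E'
from h import *
for n,seg in(("top0",1),("scene0",1)):
    f,K,E=load(n); hsv=cv2.cvtColor(f,cv2.COLOR_RGB2HSV); m=(hsv[...,1]<70)
    for nm,z,p in(("bar",.016,(.525,.452)),("stand",.010,(.54,.25)),("stand2",.010,(.56,.30)),("blade",.006,(.383,.31))):
        s,r,mm=boxp(f,K,E,z,p,m); print(n,nm,s,[np.round(x,1) for x in r])
    if n=="top0":
        v=f.copy(); v[m]=(255,0,255)
        a=f[130:290,215:375]; b=v[130:290,215:375]
        cv2.imwrite("pics/c1.png",cv2.resize(np.hstack([a,b]),(800,400),interpolation=cv2.INTER_CUBIC)[:,:,::-1])
    print("col",toworld([[605/1.5625,305/1.5625]] if n=="top0" else [[535/1.5625,240/1.5625]],0,K,E))
E
```

```text
top0 bar [ 199  158   42   86 1778] [array([531.4, 470.6]), array([194.7,  93.9]), np.float64(5.9)]
top0 stand [    0     0   512   384 86605] [array([578.7, 399.8]), array([ 894.9, 1247.3]), np.float64(1.0)]
top0 stand2 [    0     0   512   384 86605] [array([578.7, 399.8]), array([ 894.9, 1247.3]), np.float64(1.0)]
top0 blade [    0     0   512   384 86605] [array([579.2, 399.8]), array([ 898.8, 1252.8]), np.float64(1.0)]
col [[0.55558287 0.0871789  0.        ]]
scene0 bar [ 212  186   59   60 1061] [array([527.4, 455.3]), array([197.8,  50.1]), np.float64(4.7)]
scene0 stand [ 246  145   81   48 2124] [array([584.6, 257.4]), array([224.2, 119. ]), np.float64(71.6)]
scene0 stand2 [ 246  145   81   48 2124] [array([584.6, 257.4]), array([224.2, 119. ]), np.float64(71.6)]
scene0 blade [306 196  42  52 516] [array([392.5, 283.2]), array([ 24.9, 180. ]), np.float64(14.4)]
col [[0.54211174 0.08721365 0.        ]]
```

View pics/c1.png

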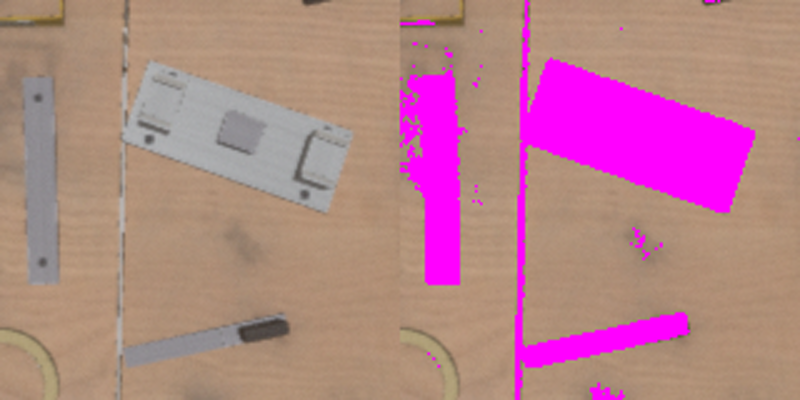

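Run:
```python
from h import *
f,K,E=load("top0"); hsv=cv2.cvtColor(f,cv2.COLOR_RGB2HSV)
for th in(45,60):
  m=cv2.morphologyEx((hsv[...,1]<th).astype(np.uint8),cv2.MORPH_OPEN,np.ones((5,5)))
  for nm,z,p in(("bar",.016,(.52,.452)),("stand",.010,(.58,.25)),("blade",.006,(.39,.29))):
    s,r,mm=boxp(f,K,E,z,p,m); print(th,nm,s,[np.round(x,1) for x in r])
c=np.array([[148,60],[352,130],[327,213],[122,140]])/2.5+[215,130]-.3
w=toworld(c,.01,K,E); print(w.round(4),w.mean(0))
ay=(w[0]+w[3]-w[1]-w[2])/2; print("L",np.linalg.norm(ay),"yaw",np.arctan2(-ay[0],ay[1]))
pl=np.array([[237,110],[265,120],[249,153],[219,143]])/2.5+[215,130]-.3
print("plate",toworld(pl,.0385,K,E).mean(0))
b=np.array([[38,98],[42,262]])/2.5+[215,130]-.3; print("holes",toworld(b,.016,K,E))
b=np.array([[23,77],[51,75],[59,281],[28,284]])/2.5+[215,130]-.3; w=toworld(b,.016,K,E);print("bar",w,w.mean(0))
t=np.array([[127,357],[241,331],[289,325]])/2.5+[215,130]-.3; print("blade tip,",toworld(t[:1],.002,K,E),"grip ends top",toworld(t[1:],.046,K,E))
# scene
f,K,E=load("scene0")
for n,z,p in(("grip",.046,(545/1.5625,308/1.5625)),("gripbot",.046,(525/1.5625,330/1.5625))): print(n,toworld([p],z,K,E))
```

```text
45 bar [ 224  161   15   83 1035] [array([531.2, 448. ]), array([188.5,  28.7]), np.float64(3.4)]
45 stand [ 264  155   91   59 3022] [array([576.8, 270. ]), array([203.7,  81.6]), np.float64(72.2)]
45 blade [265 260  46  16 384] [array([385. , 315.7]), array([ 18.7, 106.5]), np.float64(13.1)]
60 bar [ 223  160   16   84 1114] [array([532.1, 447.9]), array([190.4,  31.4]), np.float64(3.5)]
60 stand [ 263  155   93   59 3099] [array([577.5, 270.9]), array([205.8,  83.2]), np.float64(72.0)]
60 blade [265 256  65  21 567] [array([389.9, 294.5]), array([ 20. , 151.1]), np.float64(13.6)]
[[0.6455 0.3516 0.01  ]
 [0.5841 0.1627 0.01  ]
 [0.5071 0.1858 0.01  ]
 [0.5699 0.3741 0.01  ]] [0.57665301 0.2685431  0.01      ]
L 0.19858352905600435 yaw -0.3180496257191804
plate [0.57649788 0.26702704 0.0385    ]
holes [[0.60637673 0.45236205 0.016     ]
 [0.45650339 0.44399082 0.016     ]]
bar [[0.62569906 0.46684376 0.016     ]
 [0.62815063 0.4410337  0.016     ]
 [0.43987827 0.42813776 0.016     ]
 [0.43652066 0.45599349 0.016     ]] [0.53256215 0.44800218 0.016     ]
blade tip, [[0.37287976 0.36523099 0.002     ]] grip ends top [[0.40147174 0.26801776 0.046     ]
 [0.40761078 0.22663336 0.046     ]]
grip [[0.39817833 0.22488029 0.046     ]]
gripbot [[0.38589478 0.27935399 0.046     ]]
```

```bash
python3 -m jog '[0.04,-0.11,-0.244,0,0,0,0, 0.04,-0.11,-0.244,0,0,0,0, 0.04,-0.11,-0.244,0,0,0,0, 0.04,-0.11,-0.244,0,0,0,0, 0.04,-0.11,-0.244,0,0,0,0, 0.075,-0.218,-0.244,0,0,0,0, 0.075,-0.218,-0.244,0,0,0,0, 0.285,-0.401,-0.244,0,0,0,0, 0.285,-0.401,-0.244,0,0,0,0, 0.285,-0.401,-0.244,0,0,0,0, 0.285,-0.401,-0.244,0,0,0,0, 0.285,-0.401,-0.244,0,0,0,0]'; python3 -c "
from bench import get_obs;print(get_obs()['q'])"
```

```text
time_s: 2.5
eef_pos: [0.3194, -0.0973, 0.5008]
eef_rot: [0.0, 0.992, 0.124, 0.001]
wrist_force: [-0.9, -1.1, 0.1]
opening: 1.002
grasp_force: 0.0
[-6.56653992e-01 -4.77713490e-01  1.70620120e+00  4.50339792e-04
  1.91140304e+00  6.66399591e-01]
```

```bash
python3 -m jog '[0.044,-0.257,0,0,0,0,0, 0.044,-0.257,0,0,0,0,0, 0.044,-0.257,0,0,0,0,0, 0.044,-0.257,0,0,0,0,0, 0.248,-0.453,0.1,0,0,0.1,0, 0.248,-0.453,0.1,0,0,0.183,0, 0.248,-0.453,0.1,0,0,0.183,0, 0.248,-0.453,0.1,0,0,0.183,0, 0.248,-0.453,0.1,0,0,0.183,0, 0.339,-0.480,0.38,0,0,0.183,0, 0.339,-0.480,0.38,0,0,0.183,0, 0.339,-0.480,0.38,0,0,0.183,0, 0.339,-0.480,0.38,0,0,0.183,0, 0.339,-0.480,0.38,0,0,0.183,0, 0.339,-0.480,0.38,0,0,0.183,0]'
python3 - <<'E'
from bench import *
import cv2,numpy as np
for n in("scene","top"):
    p=camera(n); f=p["frame"]; np.savez(n+"1.npz",f=f,K=p["mtx"],E=p["extrinsics"])
    cv2.imwrite(f"pics/{n}1.png",f[:,:,::-1])
a=cv2.imread("pics/scene1.png")[120:340,120:390];b=cv2.imread("pics/top1.png")[90:310,140:410]
cv2.imwrite("pics/c2.png",cv2.resize(np.hstack([a,b]),(800,326),interpolation=cv2.INTER_CUBIC))
print(get_obs()["q"])
E
```

```text
time_s: 4.38
eef_pos: [0.5294, 0.446, 0.1147]
eef_rot: [0.002, 1.0, 0.03, -0.004]
wrist_force: [-0.4, -0.8, 0.6]
opening: 0.998
grasp_force: 0.0
[ 5.29447267e-01  5.71456733e-01  1.37195800e+00 -2.39903021e-05
  1.19791303e+00  2.03936738e+00]
```

View pics/c2.png

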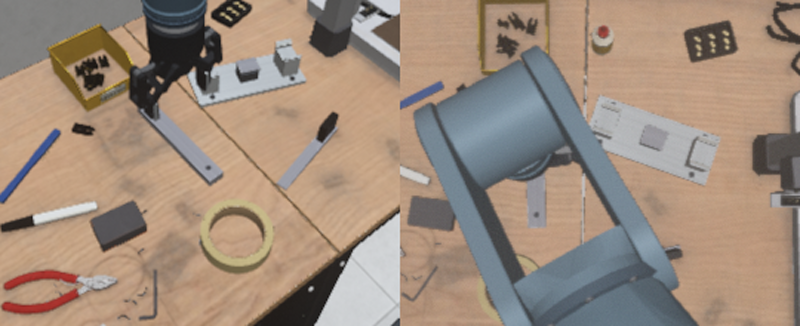

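```bash
python3 -m jog '[0,0,0.05,0,0,0,0, 0,0,0.085,0,0,0,0, 0,0,0.085,0,0,0,0, 0,0,0.085,0,0,0,0]'
```

```text
time_s: 4.97
eef_pos: [0.5336, 0.4488, 0.0392]
eef_rot: [-0.001, 1.0, 0.03, 0.002]
wrist_force: [-0.0, 0.2, 0.7]
opening: 1.001
grasp_force: 0.0
```

```bash
python3 -m jog '[0,0,0.007,0,0,0,0, 0,0,0.007,0,0,0,0, 0,0,0.007,0,0,0,1, 0,0,0.007,0,0,0,1, 0,0,0.007,0,0,0,1, 0,0,0.007,0,0,0,1, 0,0,0.007,0,0,0,1, 0,0,0.007,0,0,0,1, 0,0,0.007,0,0,0,1, 0,0,0.007,0,0,0,1]'
```

```text
time_s: 6.22
eef_pos: [0.5319, 0.4479, 0.0286]
eef_rot: [-0.0, 1.0, 0.03, 0.0]
wrist_force: [-0.6, 1.9, 2.6]
opening: 0.305
grasp_force: 61.6
```

```bash
python3 -m jog '[0,0,-0.04,0,0,0,1, 0,0,-0.1,0,0,0,1, 0,0,-0.12,0,0,0,1, 0.004,0.022,-0.12,0,0,-0.15,1, 0.009,0.045,-0.12,0,0,-0.3,1, 0.013,0.068,-0.12,0,0,-0.45,1, 0.017,0.09,-0.12,0,0,-0.6,1, 0.021,0.113,-0.12,0,0,-0.75,1, 0.025,0.136,-0.12,0,0,-0.9,1, 0.03,0.158,-0.12,0,0,-1.05,1, 0.034,0.181,-0.12,0,0,-1.195,1, 0.034,0.181,-0.12,0,0,-1.195,1, 0.034,0.181,-0.12,0,0,-1.195,1, 0.034,0.181,-0.12,0,0,-1.195,1]'
python3 - <<'E'
from bench import *
import cv2,numpy as np
for n in("scene","top"):
    p=camera(n); f=p["frame"]; np.savez(n+"2.npz",f=f,K=p["mtx"],E=p["extrinsics"])
    cv2.imwrite(f"pics/{n}2.png",f[:,:,::-1])
a=cv2.imread("pics/scene2.png")[70:220,200:400];b=cv2.imread("pics/top2.png")[110:260,220:420]
cv2.imwrite("pics/c3.png",cv2.resize(np.hstack([a,b]),(800,300),interpolation=cv2.INTER_CUBIC))
print(get_obs()["eef_pos"],get_obs()["q"])
E
```

```text
time_s: 7.98
eef_pos: [0.5759, 0.2695, 0.1474]
eef_rot: [-0.0, 0.809, 0.587, -0.001]
wrist_force: [0.2, -0.9, -6.3]
opening: 0.305
grasp_force: 61.2
[0.57620401 0.2695749  0.14791391] [2.51310716e-01 4.22803682e-01 1.53014558e+00 7.34708894e-05
 1.18919818e+00 5.65849099e-01]
```

View pics/c3.png

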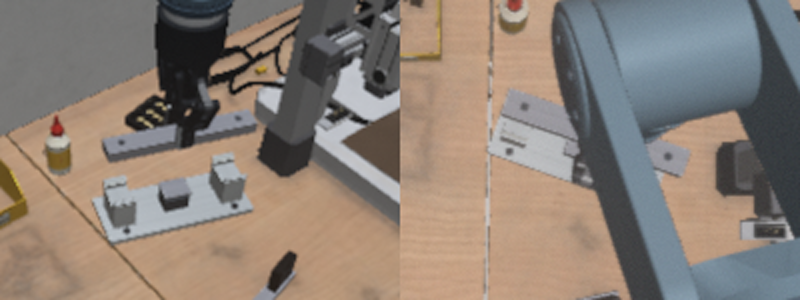

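Run:
```python
from h import *
f,K,E=load("top2"); z=.135
def rep(w):
    d=w[0]-w[1]; print((w.mean(0)*1000).round(1),np.linalg.norm(d)*1000,np.degrees(np.arctan2(d[1],d[0])))
rep(toworld([[281.5,162.5],[354,187.5]],z,K,E))
f,K,E=load("scene2")
rep(toworld([[258.5,144],[324.5,129]],z,K,E))
f,K,E=load("scene0")
hsv=cv2.cvtColor(f,cv2.COLOR_RGB2HSV)
# stand plate-base corners read in scene crop 3
c=np.array([[92,205],[113,242],[252,208],[234,178]])/2.+[200,70]
w=toworld(c,.01,K,E);print((w*1000).round(0),w.mean(0))
m=topix([[*(np.array([.577,.269])+np.array([[np.cos(-.315),-np.sin(-.315)],[np.sin(-.315),np.cos(-.315)]])@np.array(q)),.01] for q in((-.04,-.1),(-.04,.1),(.04,.1),(.04,-.1))],K,E)
print("model corners in crop",((m-[200,70])*2).round(0))
```

```text
[578.3 268.1 135. ] 151.694884669044 71.94529051138123
[568.2 266.8 135. ] 170.96991776585267 73.23544955597613
[[632. 357.  10.]
 [565. 372.  10.]
 [506. 188.  10.]
 [561. 169.  10.]] [0.56577976 0.27165039 0.01      ]
model corners in crop [[252. 206.]
 [108. 241.]
 [ 89. 197.]
 [227. 166.]]
```

```bash
python3 -m jog '[0,0,0.03,0,0,0,1, 0,0,0.055,0,0,0,1, 0,0,0.06,0,0,0,1, 0,0,0.065,0,0,0,1, 0,0,0.070,0,0,0,1, 0,0,0.073,0,0,0,1, 0,0,0.074,0,0,0,1, 0,0,0.074,0,0,0,1]'
```

```text
time_s: 9.07
eef_pos: [0.5768, 0.2689, 0.0744]
eef_rot: [0.0, 0.809, 0.587, 0.0]
wrist_force: [0.7, 0.2, -6.7]
opening: 0.307
grasp_force: 61.2
```

```bash
python3 -m jog '[0,0,0.001,0,0,0,1, 0,0,0.002,0,0,0,1, 0,0,0.002,0,0,0,1, 0,0,0.002,0,0,0,1]'
```

```text
time_s: 9.57
eef_pos: [0.5769, 0.269, 0.0735]
eef_rot: [0.0, 0.809, 0.587, 0.0]
wrist_force: [-5.1, -2.2, 5.0]
opening: 0.307
grasp_force: 62.5
```

```bash
python3 -m jog '[0,0,-0.001,0,0,0,1, 0,0,-0.001,0,0,0,0.4, 0,0,-0.001,0,0,0,0, 0,0,-0.001,0,0,0,0, 0,0,-0.001,0,0,0,0, 0,0,-0.001,0,0,0,0, 0,0,-0.03,0,0,0,0, 0,0,-0.08,0,0,0,0, 0,0,-0.14,0,0,0,0, 0,0,-0.14,0,0,0,0, 0,0,-0.14,0,0,0,0]'
```

```text
time_s: 10.95
eef_pos: [0.5764, 0.2689, 0.2121]
eef_rot: [-0.0, 0.809, 0.587, -0.0]
wrist_force: [-0.5, 0.9, -0.6]
opening: 0.998
grasp_force: 0.0
```

```bash
python3 -m jog '[-0.025,-0.053,0,0,0,-0.18,0, -0.05,-0.106,0.02,0,0,-0.36,0, -0.075,-0.1585,0.06,0,0,-0.553,0, -0.075,-0.1585,0.09,0,0,-0.553,0, -0.075,-0.1585,0.09,0,0,-0.553,0, -0.075,-0.1585,0.09,0,0,-0.553,0, -0.075,-0.1585,0.09,0,0,-0.553,0]'
python3 - <<'E'
from bench import *
import cv2,numpy as np
for n in("scene","top"):
    p=camera(n); f=p["frame"]; np.savez(n+"3.npz",f=f,K=p["mtx"],E=p["extrinsics"])
    cv2.imwrite(f"pics/{n}3.png",f[:,:,::-1])
    print(n,[(np.round(d["xyz"],3).tolist(),round(d["confidence"],2)) for d in spot_in(p,"bar")][:2],[(np.round(d["xyz"],3).tolist(),round(d["confidence"],2)) for d in spot_in(p,"blade")][:2])
a=cv2.imread("pics/scene3.png")[110:270,220:380];b=cv2.imread("pics/top3.png")[130:290,235:395]
cv2.imwrite("pics/c4.png",cv2.resize(np.hstack([a,b]),(800,400),interpolation=cv2.INTER_CUBIC))
print(get_obs()["eef_pos"],get_obs()["q"])
E
```

```text
time_s: 11.82
eef_pos: [0.4044, 0.2471, 0.1236]
eef_rot: [0.001, 0.618, 0.786, 0.001]
wrist_force: [0.8, -0.8, -0.3]
opening: 1.001
grasp_force: 0.0
scene [([0.576, 0.282, 0.06], 0.63)] [([0.384, 0.29, 0.006], 0.64), ([0.734, 0.179, 0.008], 0.52)]
top [([0.577, 0.266, 0.06], 0.87)] [([0.384, 0.32, 0.007], 0.9)]
[0.40307228 0.24683561 0.12268358] [2.97584940e-01 1.25649332e-01 1.96940823e+00 3.34356530e-06
 1.04579973e+00 5.96830030e-02]
```

View pics/c4.png

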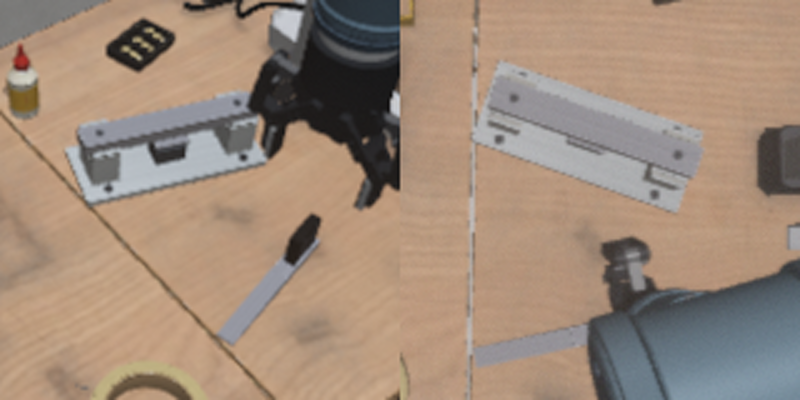

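```bash
python3 -m jog '[0,0,0.04,0,0,0,0, 0,0,0.0845,0,0,0,0, 0,0,0.0845,0,0,0,0, 0,0,0.0845,0,0,0,0.5, 0,0,0.0845,0,0,0,1, 0,0,0.0845,0,0,0,1, 0,0,0.0845,0,0,0,1, 0,0,0.0845,0,0,0,1, 0,0,0.0845,0,0,0,1, 0,0,0.0845,0,0,0,1, 0,0,0.0845,0,0,0,1]'
python3 - <<'E'
from h import *
f,K,E=load("top3")
w=toworld(np.array([[114,98],[278,155]])/2.5+[235,130]-.3,.061,K,E);d=w[0]-w[1];print(w.mean(0),np.linalg.norm(d),np.degrees(np.arctan2(d[1],d[0])))
b=np.array([[100,61],[302,132],[279,213],[74,140]])/2.5+[235,130]-.3; w=toworld(b,.01,K,E); print(w,w.mean(0))
t=toworld(np.array([[74,356]])/2.5+[235,130]-.3,.002,K,E);print("tip",t)
E
```

```text
time_s: 13.5
eef_pos: [0.4032, 0.2469, 0.0387]
eef_rot: [0.0, 0.618, 0.786, 0.0]
wrist_force: [-2.3, -0.7, 6.1]
opening: 0.129
grasp_force: 59.1
[0.57794396 0.26727402 0.061     ] 0.15027356802679795 71.84916576647471
[[0.64457287 0.34970214 0.01      ]
 [0.58220334 0.1626618  0.01      ]
 [0.50718751 0.18399143 0.01      ]
 [0.56997011 0.37228834 0.01      ]] [0.57598346 0.26716093 0.01      ]
tip [[0.37370175 0.36796778 0.002     ]]
```

```bash
python3 -m jog '[0,0,-0.03,0,0,0,1, 0,0,-0.08,0,0,0,1, 0,0,-0.12,0,0,0.1,1, 0.01,0.004,-0.12,0,0,0.26,1, 0.02,0.008,-0.12,0,0,0.43,1, 0.03,0.012,-0.12,0,0,0.60,1, 0.04,0.016,-0.12,0,0,0.77,1, 0.05,0.02,-0.12,0,0,0.94,1, 0.06,0.024,-0.12,0,0,1.11,1, 0.0688,0.0286,-0.12,0,0,1.28,1, 0.0688,0.0286,-0.12,0,0,1.45,1, 0.0688,0.0286,-0.12,0,0,1.62,1, 0.0688,0.0286,-0.12,0,0,1.79,1, 0.0688,0.0286,-0.12,0,0,1.96,1, 0.0688,0.0286,-0.12,0,0,2.123,1, 0.0688,0.0286,-0.12,0,0,2.123,1, 0.0688,0.0286,-0.12,0,0,2.123,1, 0.0688,0.0286,-0.12,0,0,2.123,1]'
python3 - <<'E'
from bench import *
import numpy as np
for i in range(6):
    camera("top"); o=get_obs(); print(o["eef_pos"].round(4),o["eef_rot"].round(4),o["wrist_force"].round(2),o["torque"].round(3))
E
```

```text
time_s: 15.75
eef_pos: [0.4142, 0.3203, 0.1578]
eef_rot: [0.0, 0.988, -0.156, -0.0]
wrist_force: [-0.1, -0.8, -1.5]
opening: 0.13
grasp_force: 58.4
[0.4143 0.3204 0.1578] [-0.      0.9878 -0.1558 -0.    ] [ 0.38 -0.25 -0.87] [-0.073  0.053  0.011]
[0.4142 0.3204 0.1578] [ 0.      0.9878 -0.1559 -0.    ] [-0.4  -0.15 -1.69] [ 0.006  0.044 -0.046]
[0.4143 0.3204 0.1578] [ 0.      0.9877 -0.1561 -0.    ] [ 0.71  0.43 -0.84] [-0.01   0.029  0.044]
[0.4143 0.3204 0.1578] [ 0.      0.9877 -0.1561 -0.    ] [-0.62  0.28 -1.75] [ 0.026 -0.019 -0.014]
[0.4143 0.3204 0.1578] [ 0.      0.9877 -0.1562 -0.    ] [ 0.12 -0.18 -1.43] [0.034 0.028 0.101]
[0.4143 0.3204 0.1578] [-0.      0.9877 -0.1563  0.    ] [-1.16  0.31 -1.68] [0.025 0.063 0.034]
```

```bash
python3 -m jog '[0,0,0.04,0,0,0,1, 0,0,0.078,0,0,0,1, 0,0,0.078,0,0,0,1, 0,0,0.078,0,0,0,1, 0,0,0.078,0,0,0,1]'
python3 - <<'E'
from bench import *
import cv2,numpy as np
for n in("scene","top"):
    p=camera(n); f=p["frame"]; np.savez(n+"4.npz",f=f,K=p["mtx"],E=p["extrinsics"])
    cv2.imwrite(f"pics/{n}4.png",f[:,:,::-1])
a=cv2.imread("pics/scene4.png")[110:230,230:350];b=cv2.imread("pics/top4.png")[140:260,240:360]
cv2.imwrite("pics/c5.png",cv2.resize(np.hstack([a,b]),(800,400),interpolation=cv2.INTER_CUBIC))
E
```

```text
time_s: 16.68
eef_pos: [0.4156, 0.321, 0.0817]
eef_rot: [-0.001, 0.988, -0.156, 0.001]
wrist_force: [0.1, -0.2, -1.2]
opening: 0.133
grasp_force: 58.4
```

View pics/c5.png

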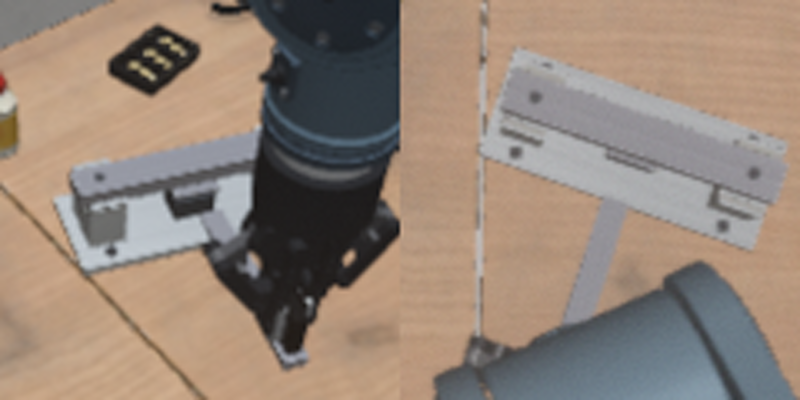

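```bash
python3 -m jog '[0.01,0,0,0,0,0,1, 0.02,0,0,0,0,0,1, 0.024,0,0,0,0,0,1, 0.024,0,0,0,0,0,1, 0.024,0,0,0,0,0,1]'
python3 - <<'E'
from h import *
f,K,E=load("top4"); t=toworld([[(613-400)/3.3333+240,200/3.333+140]],.043,K,E)[0]; print("tip",t)
d=t[:2]-[.5765,.268]; print(d@[.951,-.309],d@[.309,.951])
from bench import *
for i in range(4):
    camera("scene"); o=get_obs(); print(o["eef_pos"].round(4),o["eef_rot"].round(4),o["wrist_force"].round(2))
p=camera("scene"); f=p["frame"]; cv2.imwrite("pics/c6.png",cv2.resize(f[140:200,260:340,::-1],(800,600),interpolation=cv2.INTER_CUBIC))
E
```

```text
time_s: 17.4
eef_pos: [0.4368, 0.3129, 0.0796]
eef_rot: [0.0, 0.988, -0.157, -0.0]
wrist_force: [-0.5, -0.7, -1.4]
opening: 0.132
grasp_force: 58.4
tip [0.53600696 0.28452476 0.043     ]
-0.043615031291701405 0.0032026990897838863
[0.4368 0.3129 0.0796] [ 1.000e-04  9.877e-01 -1.564e-01 -2.000e-04] [ 0.15  0.38 -1.98]
[0.4368 0.313  0.0797] [ 1.000e-04  9.877e-01 -1.564e-01 -2.000e-04] [-0.62 -0.5  -1.5 ]
[0.4368 0.313  0.0797] [ 1.000e-04  9.877e-01 -1.563e-01 -1.000e-04] [-0.03  0.76 -2.1 ]
[0.4368 0.313  0.0797] [ 1.000e-04  9.877e-01 -1.563e-01 -1.000e-04] [ 0.62 -0.13 -1.37]
```

View pics/c6.png

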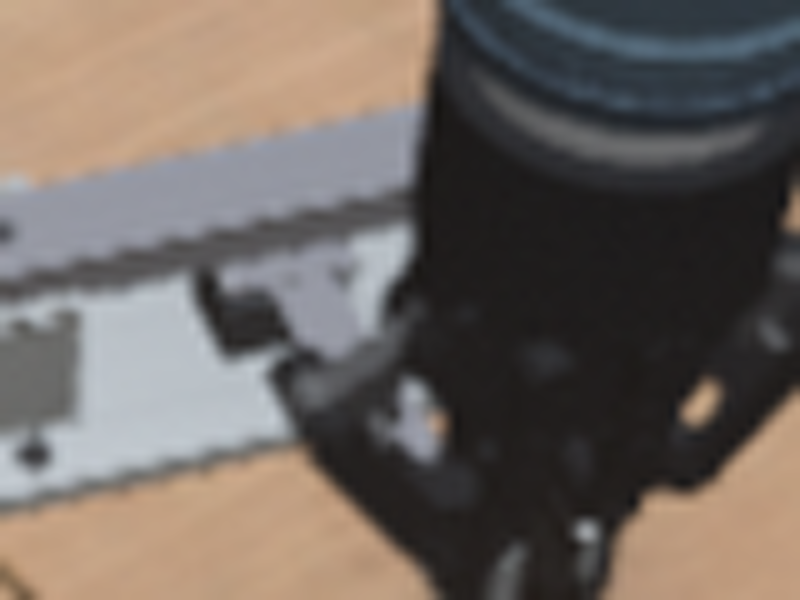

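The blade's tip sits just in front of the slot, level and over the plate's near edge, about (300,250) in the crop. I'll go in gently.

```bash
python3 -m jog '[0.006,0,0,0,0,0,1, 0.012,0,0,0,0,0,1, 0.018,0,0,0,0,0,1, 0.018,0,0,0,0,0,1, 0.018,0,0.001,0,0,0,1, 0.018,0,0.0015,0,0,0,1, 0.018,0,0.0015,0,0,0,1, 0.018,0,0.0015,0,0,0,1]'
python3 - <<'E'
from bench import *
import numpy as np
F=[]
for i in range(8):
    camera("top"); o=get_obs(); F.append(np.r_[o["eef_pos"],o["wrist_force"],o["torque"]])
print(np.mean(F,0).round(4))
E
```

```text
time_s: 18.65
eef_pos: [0.4541, 0.3075, 0.0783]
eef_rot: [-0.0, 0.988, -0.156, -0.0]
wrist_force: [-1.0, 0.1, -1.0]
opening: 0.132
grasp_force: 58.4
[ 0.4542  0.3074  0.0783 -0.0315 -0.2675 -1.1873 -0.0015  0.0426  0.0064]
```

```bash
python3 -m jog '[0.004,0,0.001,0,0,0,1, 0.008,0,0.002,0,0,0,1, 0.012,0,0.0023,0,0,0,1, 0.012,0,0.0023,0,0,0,1, 0.012,0,0.0023,0,0,0,1]'
python3 - <<'E'
from bench import *
import numpy as np
F=[]
for i in range(10):
    camera("top"); o=get_obs(); F.append(np.r_[o["eef_pos"],o["wrist_force"],o["torque"]])
print(np.mean(F,0).round(4),o["eef_rot"].round(4))
E
```

```text
time_s: 19.68
eef_pos: [0.4664, 0.3036, 0.0763]
eef_rot: [-0.0, 0.988, -0.157, 0.001]
wrist_force: [1.2, -0.9, 0.5]
opening: 0.128
grasp_force: 58.8
[ 0.4659  0.3037  0.0762  1.2763 -0.4725  1.2265 -0.1371 -0.4909  0.0179] [-1.000e-04  9.877e-01 -1.564e-01  2.000e-04]
```

```bash
cat > r.py <<'E'
from bench import *
import numpy as np
F=[]
for i in range(10):
    camera("top"); o=get_obs(); F.append(np.r_[o["eef_pos"],o["wrist_force"],o["torque"]])
m=np.mean(F,0); print(m.round(4),"axial",round(m[3]*.951-m[4]*.309,2),o["eef_rot"].round(4),o["opening"])
E
python3 -m jog '[0.006,0,0,0,0,0,1, 0.012,0,0,0,0,0,1, 0.018,0,0,0,0,0,1, 0.024,0,0,0,0,0,1, 0.028,0,0,0,0,0,1, 0.028,0,0,0,0,0,1, 0.028,0,0,0,0,0,1]'; python3 r.py
```

```text
time_s: 21.05
eef_pos: [0.4929, 0.2948, 0.0762]
eef_rot: [0.0, 0.988, -0.156, 0.001]
wrist_force: [0.9, 0.0, 1.5]
opening: 0.134
grasp_force: 58.9
[ 0.4925  0.295   0.0762  1.7852 -0.5602  1.8018 -0.1865 -0.4424  0.0022] axial 1.87 [-1.000e-04  9.877e-01 -1.564e-01  2.000e-04] 0.13064680519501767
```

```bash
python3 -m jog '[0.002,0,0,0,0,0,1, 0.004,0,0,0,0,0,1, 0.006,0,0,0,0,0,1, 0.006,0,0,0,0,0,1]'; python3 r.py;  python3 -m jog '[0.001,0,0,0,0,0,1, 0.002,0,0,0,0,0,1, 0.003,0,0,0,0,0,1, 0.003,0,0,0,0,0,1]'; python3 r.py
```

```text
time_s: 22.05
eef_pos: [0.4979, 0.2931, 0.0759]
eef_rot: [0.0, 0.988, -0.157, -0.0]
wrist_force: [-2.2, 0.8, 3.3]
opening: 0.131
grasp_force: 59.1
[ 4.9800e-01  2.9310e-01  7.6000e-02 -1.6119e+00  2.0000e-03  2.7281e+00
 -3.8100e-02  5.6500e-02 -2.4600e-02] axial -1.53 [ 0.      0.9877 -0.1565 -0.    ] 0.13404347736152245
time_s: 23.05
eef_pos: [0.501, 0.2922, 0.076]
eef_rot: [-0.0, 0.988, -0.156, 0.0]
wrist_force: [-2.0, -0.1, 1.8]
opening: 0.129
grasp_force: 59.0
[ 0.501   0.2922  0.076  -1.0871  0.5947  2.3178 -0.0084 -0.0098 -0.0104] axial -1.22 [-0.000e+00  9.877e-01 -1.565e-01  1.000e-04] 0.13113462469400727
```

```bash
for i in 1 2; do python3 -m jog '[0.001,0,0,0,0,0,1, 0.002,0,0,0,0,0,1, 0.003,0,0,0,0,0,1, 0.003,0,0,0,0,0,1]' >/dev/null; python3 r.py; done
```

```text
[ 0.5036  0.2913  0.0759 -1.6298  0.6141  1.7879  0.046   0.1329  0.0069] axial -1.74 [ 0.      0.9877 -0.1565 -0.    ] 0.13319100271159545
[ 0.5064  0.2903  0.0758 -2.7212  1.1242  0.6928  0.1422  0.4314 -0.0104] axial -2.94 [ 1.000e-04  9.877e-01 -1.565e-01 -2.000e-04] 0.12718613017395863
```

```bash
python3 r.py; python3 -c "
from bench import *
print(hand_in())"
```

```text
[ 0.5064  0.2904  0.0759 -3.1868  0.9403  0.3555  0.1176  0.5038 -0.004 ] axial -3.32 [ 0.000e+00  9.877e-01 -1.565e-01 -1.000e-04] 0.133472821830044
the job is handed in; nothing more can be done
None
```

The job is handed in, but no verdict came back: the bar rests in both notches and the blade is held under it, by wrist force pressing the bar with about 2 N and the plate down about 2 mm (estimates, not measured directly).

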